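Index the assembly turret and load a lamp housing

ROBOT

A 6-joint arm with a two-finger parallel gripper is mounted at the origin on the work surface. World frame = base frame: x ahead of the robot, y to its left, z up, the work surface at z = 0. Lengths are in m, angles in degrees, forces in N, time in s.
With the tool pointing down it reaches from about 0.25 to 0.725 m from the base axis. Payload 9.7 kg.
Tool frame: the origin (TCP) lies between the finger pads; the fingertips stand bot.tcp_to_tips ahead of it and the grasp point (between the pads) lies 2 mm behind it (bot.tcp_to_tips is the distance from the TCP to the fingertips, in m); z points along the fingers, y is the line along which they close (so a half turn about z gives the same grasp; the last joint's range is limited). The gripper opens to 85 mm and grips with 20 to 120 N. Pads are 22 mm wide; open, the fingers measure 114 mm over their backs; the gripper's body (76 mm by 85 mm) begins 54 mm behind the grasp point. The pads swing forward as they close: fully open they stand 13 mm farther back than shut.
Start: joints at [72.594, 4.979, 10.078, 95.1, 0, 90], TCP at [0.165, 0.525, 0.224] pointing down, gripper open.
Joint ranges: [-179.16, 179.16], [-48.56, 103.87], [-65.8, 70.77], [-126.05, 130.52], [-82.76, 87.17], [-180, 180]. Speed limits (degrees/s): [127.2, 127.2, 147.25, 180, 180, 180].

INTERFACE

Orientations are given as [roll, pitch, yaw] about the fixed x, y, z axes, in that order (R = Rz(yaw) Ry(pitch) Rx(roll)).
In Python, from workcell import sensors, camera, camera_params, bot gives the robot as it stands.
- The arm moves only by the tool apply_moves, never from a script. Its argument "motion" is a list of rows, each an object with "jaw": the opening, from -1 (shut) to 1 (fully open); "xyz": the shift along the tool's x, y, z in mm, a list of three; "twist": the turn about the tool's z in rad. A call has 1 to 5 rows; each row is the pose to reach, as a shift and turn from the pose commanded when the call began, along the tool's axes at that moment; what a row does not reach only later rows make up. A row lasts 1/8 s, in which the tool goes at most 62.5 mm and 10.7 degrees, less where a joint would pass 70% of its speed; a pose out of reach is approached as far as the arm can. A call with a gripper value outside its range is refused whole. The fingers move at their own pace and stop on an object; "grip_force" is the grip in N (left out, the last holds). Time passes only in rows, so rows that repeat a pose let the fingers close. It gives the time, the measured TCP pose, the force, the opening and the grip force at its end, in the units of the state.
- sensors.get_obs(): the state, without advancing time (a new reading comes with each control period).
- camera(name): name is "scene" or "top" or "wrist"; returns (picture, depth): 384x512x3 uint8, red, green, blue; 384x512 float32, m along the optical axis (not along the pixel's ray), 0 where there is no reading.
- camera_params(name): a dict with "mtx" (3x3 intrinsics, pixels), "rvec" (rotation vector, rad) and "tvec" (3), from world to camera coordinates, as OpenCV has them. Camera axes: x right, y down, z forward; pixel columns grow to the right and rows downward; lengths in m; the calibration is good to about 2 mm. A picture is of the moment at which its call begins: read the wrist's pose just before it. camera_params takes no time and is no camera call; for the wrist camera it gives the pose at the moment of the call.
- bot.job_done(): hands the job in; it is judged then, once.
The state is a dict: "time": time; "q": joint angles; "qd": joint speeds; "joint_efforts": joint torques, N m; "ee_pos": TCP position; "tcp_rot": TCP orientation; "wrist_force": force on the tool from outside, world axes, zero at the start; "torque": the same for the moment, N m; "opening": finger opening in m; "grasp_force": force on a finger pad.
Only numpy, scipy, OpenCV 4.12 (cv2) and the standard library are available. Lean on these libraries where they do the work, as an engineer would, in place of code of your own. Each camera call takes 0.05 s, during which the arm holds its last target. There are 200 camera calls.

TASK

On the tilted assembly turret, pull the red index knob up, swing the head one station clockwise (seen from above) so that the empty blue nest comes round to the front, nearest you, and let the sprung plunger drop fully home in the bush there, which you must find by feel: its segment is clamped a little differently for every job. Then set the bare grey lamp housing gently into that nest, fully seated with its wide ear in the wide slot, and let go; leave the other things on the bench where they are.

Things in the scene. Friction and masses are not known exactly. Their poses are not given: they have to be found in the camera images.
- fixture: Turret fixed to the bench: grey base plate 240 x 200 mm (long along x), tilted steel index plate 300 mm across with four brass bushes (12 mm bores) in clamped dark segments 132 mm from the axis, and on it the aluminium head, 208 mm across. Origin: centre of its underside, z up. In this frame plate and head lean 30 deg to -x (front, downhill): axis n = (-0.5, 0, 0.866), uphill (0.866, 0, 0.5)
- axis (a point): Point on the head's turning axis at the top of the index plate, at (-30, 0, 130) mm in the fixture's frame; its z is n, its x and y turn with the head (x uphill at the start). Heights along n from here: head's upper face 14 mm, middle hub 32 mm, tops of the three finished lamps screwed into the other nests 83 mm (36 mm wide, 66 mm from the axis, 90 deg apart)
- head (a joint): Turning angle of the head about its tilted axis (rad): 0 at the start, growing clockwise as seen from above the head. The next station is where its bush has been set for this job, between 1.43 and 1.71, not known more closely. Turning takes about 0.3 N m. In a bush the head cannot turn (about 0.008 rad play either way)
- plunger (a joint): Lift of the 10 mm plunger along n (m): 0 home in a bush (at the start the front right one; right = -y of the fixture), 0.008 when its tip rides on the index plate between bushes, 0.014 at most. A spring drives it home with 7 N at 0, 11 N at full lift. Slid along the plate it snaps into a bush only when over it to within about 2 mm; the bush then stops the head
- knob_grip (a point): Centre of the plunger's red knob: a cylinder 28 mm across, 26 mm high, axis along n, which spins freely. 132 mm from the head's axis and, when home, 50 mm above the index plate along n; it turns with the head and rises with the plunger. Below it a 22 mm thick barrel, 14 to 36 mm above the plate, stands on an ear of the head
- nest (a point): Middle of the empty nest's floor, 66 mm from the head's axis, 18 mm above the index plate; its z is n; it turns with the head, starting at the right (-y). Blue pocket 8 mm deep, 47 mm across inside, with a slot 21 mm wide pointing outward from the head's axis and, facing it on the inner side, one 13 mm wide, both open-ended: about 1.5 mm play all round
- slot_wide (a point): Point on the floor of the nest's wide slot, 29 mm outward from point nest
- housing: Bare lamp housing, grey die-cast, 48 mm high, about 0.12 kg, standing on the bench on its flange; no white bezel. Flange 44 mm in diameter and 8 mm thick with two ears reaching 32 mm from the axis, also 8 mm thick: one 18 mm wide at +x, one 10 mm wide at -x. Above it a finned round body 28 mm in diameter, to be gripped. Origin: centre of the underside, z up through the body
- ear_wide (a point): Point on the underside of the housing's wide ear, 29 mm from its origin along +x
- lamp_done: Bystander: finished loose lamp, like the housing but with a white bezel and lens, 65 mm high. Origin: centre of the underside
- screw_dish: Bystander: round white dish of screws, 94 mm across, 22 mm high. Origin: centre of the underside
- jar: Bystander: amber glass jar with a blue cap, 60 mm across, 85 mm high. Origin: centre of the underside
- bin: Bystander: blue bin of housings, 150 x 110 x 70 mm. Origin: centre of the underside

How it is judged:
By the outcome, as a careful person would: the job done as asked, in the order asked, and still so for the second after the job is handed in, with the robot touching nothing.
It also fails if it takes over 72 s, if anything falls off the work surface, if the arm or the gripper's body presses on something with over 40 N, if the wrist force passes 120 N, or if a joint passes its speed limit or range.

## Working session

There is one attempt and no reset: what is moved stays moved. The work goes in short steps, Python scripts to look and compute and a tool call to move; the robot and the scene stay as the last step left them, time stands still between calls to the robot, and variables do not carry over. Pictures are saved under pics/ and viewed, at most 13 in all, crops included, and the job is handed in when it is done.

Besides the shell and the picture viewer there is one more tool, called after "Request:" by a JSON object that holds its "name" and its "arguments", one argument or row to a line. apply_moves: Moves the arm, as the interface text tells. Its arguments: {"type":"object","properties":{"motion":{"type":"array","items":{"type":"object","properties":{"jaw":{"type":"number"},"xyz":{"type":"array","items":{"type":"number"}},"twist":{"type":"number"}}}},"grip_force":{"type":"number"}},"required":["motion"]}

```bash
ls; mkdir -p pics; python3 - <<'E'
from workcell import sensors,camera,camera_params,bot
import cv2,numpy as np
print(sensors.get_obs(),bot.tcp_to_tips)
for n in("scene","top"):
    p,d=camera(n); cv2.imwrite(f"pics/{n}.png",p[:,:,::-1]); np.savez(f"{n}.npz",p=p,d=d,**camera_params(n)); print(n,camera_params(n))
a=cv2.imread("pics/scene.png");b=cv2.imread("pics/top.png")
E
```

```text
pics
{'time': 0.0, 'q': array([7.25951898e+01, 5.01018454e+00, 1.00343174e+01, 9.50996994e+01,
       2.89057952e-03, 8.99991239e+01]), 'qd': array([ 0.08826567, -0.10358607, -0.02506717,  0.0040241 , -0.03560997,
        0.10988653]), 'joint_efforts': array([ 4.67057434e-04, -5.20391679e+01,  4.64804184e+01,  1.62232993e-02,
        4.77089941e-05,  9.84332274e-06]), 'ee_pos': array([0.16443011, 0.52459205, 0.22349064]), 'tcp_rot': array([-1.79924434e+02, -2.89173252e-03,  1.62596062e+02]), 'wrist_force': array([ 0.45088123, -0.41217423,  0.58799012]), 'torque': array([ 0.08668484, -0.01934072,  0.01822142]), 'grasp_force': 0.0, 'opening': 0.08525922167520822} 0.017
scene {'mtx': array([[393.64501619,   0.        , 256.21712271],
       [  0.        , 393.64501619, 194.41029301],
       [  0.        ,   0.        ,   1.        ]]), 'rvec': array([ 1.89273097,  1.61358873, -0.62093603]), 'tvec': array([-0.07554063, -0.33902283,  1.50036783])}
top {'mtx': array([[452.13964092,   0.        , 254.56076766],
       [  0.        , 452.13964092, 196.60682136],
       [  0.        ,   0.        ,   1.        ]]), 'rvec': array([ 2.02250343, -2.20216966,  0.23487215]), 'tvec': array([0.00899329, 0.58575299, 1.14288012])}
```

View pics/scene.png

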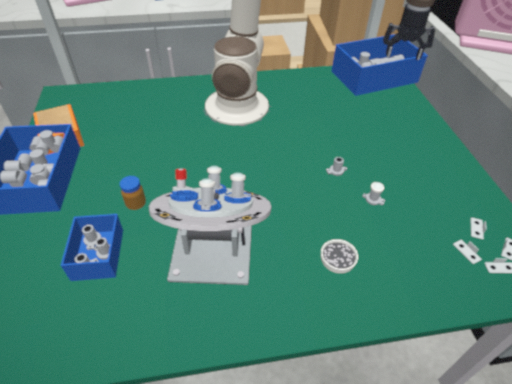

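View pics/top.png

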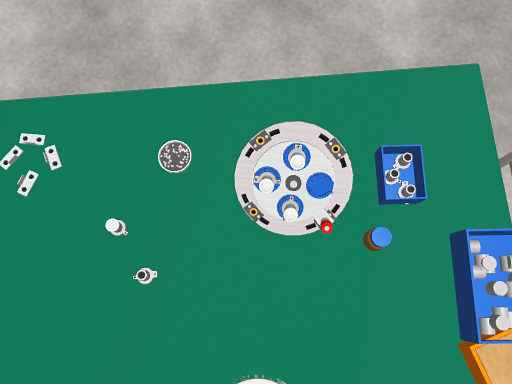

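The scene image shows the turret at (210,210) and the bare housing at (338,165), with the finished lamp beside it at (376,192). In the top image the red knob is at (326,227), the empty nest at (320,185), the next bush at (252,212) and the housing at (146,275). The moves only allow a twist about tool z, so the tool stays vertical. I'll therefore grip across the tilt plane.

```bash
cat >h.py <<'E'
import numpy as np,cv2
def cam(f):
    z=np.load(f); R=cv2.Rodrigues(z['rvec'])[0]; return z['p'],z['d'],z['mtx'],R,z['tvec']
def cloud(f):
    p,d,K,R,t=cam(f); v,u=np.mgrid[:384,:512]
    c=np.dstack([(u-K[0,2])/K[0,0]*d,(v-K[1,2])/K[1,1]*d,d]); return p,d,(c-t)@R
def ray(f,uv,n,c):  # pixel onto plane n.x=c
    p,d,K,R,t=cam(f); n=np.asarray(n,float)
    r=R.T@np.linalg.solve(K,[uv[0],uv[1],1]); o=-R.T@t
    return o+r*(c-n@o)/(n@r)
def blob(mask,k=1):
    n,l,s,c=cv2.connectedComponentsWithStats(mask.astype(np.uint8)); i=np.argsort(-s[1:,4])[:k]+1
    return [(c[j].round(2),s[j,4]) for j in i]
E
python3 - <<'E'
from h import *
p,d,X=cloud('top.npz'); hsv=cv2.cvtColor(p,cv2.COLOR_RGB2HSV); H,S,V=cv2.split(hsv)
print('bench z',np.median(X[290:310,180:230,2]))
ring=np.zeros((384,512),bool)
v,u=np.mgrid[:384,:512]; r=np.hypot(u-294,v-179)
ring=(r>49)&(r<56)&(S<40)&(V>120)&(d>0)
P=X[ring]
for _ in range(5):
    c=P.mean(0); w=np.linalg.svd(P-c,full_matrices=False)[2][2]; w*=np.sign(w[2]); e=(P-c)@w; P=P[abs(e)<max(2*e.std(),.003)]
print('n',w,'tilt',np.degrees(np.arccos(w[2])),'yaw',np.degrees(np.arctan2(-w[1],-w[0])),len(P),e.std(),'c',c)
np.save('plane.npy',np.r_[w,w@c])
# outline ellipse
m=((X[...,2]>.03)&(r<75)&(S<110)|(r<50)).astype(np.uint8)
m=cv2.morphologyEx(m,cv2.MORPH_OPEN,np.ones((5,5)))
ct=max(cv2.findContours(m,0,1)[0],key=cv2.contourArea); print('ell',cv2.fitEllipse(cv2.convexHull(ct)))
q=np.array([ray('top.npz',x[0],w,w@c) for x in ct]); 
ux=np.cross([0,1,0],w);ux/=np.linalg.norm(ux);uy=np.cross(w,ux)
A=np.c_[q@ux,q@uy]; k=np.ones(len(A),bool)
for _ in range(6):
    s=np.linalg.lstsq(np.c_[2*A[k],np.ones(k.sum())],(A[k]**2).sum(1),rcond=None)[0]; R=np.sqrt(s[2]+s[:2]@s[:2]); e=abs(np.hypot(*(A-s[:2]).T)-R); k=e<.003
print('centre',s[0]*ux+s[1]*uy+w*(w@c),'R',R,k.sum(),len(A))
red=((H<8)|(H>172))&(S>150)&(V>80)&(r<80)
b=blob(red)[0]; print('red',b, np.median(X[red],0))
br=(H>12)&(H<28)&(S>70)&(r<62)&(r>35); 
for b in blob(br,5): print('brass',b,ray('top.npz',b[0],w,w@c))
# housing
hm=(X[...,2]>.004)&(abs(u-146)<16)&(abs(v-275)<16)
print('housing',X[hm][:,2].max(),np.median(X[hm&(X[...,2]>.04)],0),blob(hm))
E
```

```text
bench z -8.60300885980297e-05
n [-0.49154644  0.09656598  0.86548086] tilt 30.0623417365842 yaw -11.114410994203688 1321 0.0016303315365412026 c [ 0.60413909 -0.14195104  0.130305  ]
ell ((293.177001953125, 177.72621154785156), (114.09196472167969, 118.34283447265625), 81.97434997558594)
centre [ 0.60463547 -0.13940437  0.13030277] R 0.1482802896224864 302 384
red (array([325.95, 225.77]), np.int32(102)) [ 0.48143309 -0.20867142  0.13671157]
brass (array([259.98, 140.21]), np.int32(56)) [ 0.70092248 -0.06405892  0.17658193]
brass (array([335.13, 148.28]), np.int32(54)) [ 0.66451794 -0.24677231  0.17629235]
brass (array([253.02, 211.44]), np.int32(50)) [ 0.54110705 -0.03303686  0.08235411]
brass (array([321., 230.]), np.int32(1)) [ 0.47973853 -0.20613029  0.06681299]
housing 1.240433399081457 [0.40527529 0.26927506 0.04858462] [(array([145.1 , 275.21]), np.int32(263))]
```

```bash
cat >>h.py <<'E'
PSI=np.radians(-11.1); cs,sn=np.cos(PSI),np.sin(PSI)
N=np.array([-.5*cs,-.5*sn,.866]); U=np.array([.866*cs,.866*sn,.5]); L=np.array([-sn,cs,0])
AX=np.array([.6046,-.1394,.1303])
def onhead(a,r,h): # a deg from front, + to left
    a=np.radians(a); return AX+h*N+r*(-np.cos(a)*U+np.sin(a)*L)
def go(pos,yaw=None):
    from workcell import sensors
    o=sensors.get_obs(); p=o['ee_pos']; y=np.radians(o['tcp_rot'][2]); c,s=np.cos(y),np.sin(y)
    dlt=np.asarray(pos)-p; sh=np.array([dlt@[c,s,0],dlt@[s,-c,0],-dlt[2]])*1000
    tw=0 if yaw is None else -((yaw-np.degrees(y)+180)%360-180)
    print('t',o['time'],'at',p.round(4),np.degrees(y).round(2),'SHIFT',sh.round(1),'twist',round(np.radians(tw),3),'F',o['wrist_force'].round(1),'q6',o['q'][5].round(1),'open',o['opening'].round(4))
    return sh
E
python3 - <<'E'
from h import *
from workcell import *
print('knob',onhead(-45.5,.132,.05),'bushtgt',onhead(43.9,.132,0))
c=camera_params('wrist'); R=cv2.Rodrigues(c['rvec'])[0]; o=sensors.get_obs()
print('cam pos',-R.T@c['tvec']-o['ee_pos'],'fwd',R[2],'right',R[0],c['mtx'][0,0])
go([.36,.27,.26],168.9)
go(onhead(-45.5,.132,.05)+[0,0,.1],168.9)
E
```

```text
knob [ 0.48331846 -0.21154942  0.12733999] bushtgt [ 0.54139459 -0.03372564  0.08274363]
cam pos [-0.06806604  0.02122075  0.14867619] fwd [ 0.26860331 -0.08563777 -0.95943652] right [ 0.30055639  0.95376354 -0.00098781] 335.2211770493952Traceback (most recent call last):
  File "<stdin>", line 6, in <module>
  File "h.py", line 24, in go
    print('t',o['time'],'at',p.round(4),np.degrees(y).round(2),'SHIFT',sh.round(1),'twist',round(np.radians(tw),3),'F',o['wrist_force'].round(1),'q6',o['q'][5].round(1),'open',o['opening'].round(4))
                                                                                                                                                                                ^^^^^^^^^^^^^^^^^^
AttributeError: 'float' object has no attribute 'round'
```

```bash
sed -i "s/o\['opening'\].round(4)/round(o['opening'],4)/" h.py; python3 -c "
from h import *
go([.36,.27,.26],168.9)"
```

```text
t 0.1 at [0.1645 0.5246 0.2236] 162.59 SHIFT [-262.7 -184.5  -36.4] twist -0.11 F [-0.7  0.6 -0.5] q6 90.0 open 0.0855
```

Request:
{"name": "apply_moves", "arguments": {
  "motion": [
    {"jaw": 1, "xyz": [-44, -31, -6], "twist": -0.02},
    {"jaw": 1, "xyz": [-88, -62, -12], "twist": -0.04},
    {"jaw": 1, "xyz": [-132, -93, -18], "twist": -0.06},
    {"jaw": 1, "xyz": [-176, -124, -24], "twist": -0.08},
    {"jaw": 1, "xyz": [-220, -155, -30], "twist": -0.11}
  ]
}}

```text
time: 0.72
ee_pos: [0.3288, 0.3096, 0.2542]
tcp_rot: [-180.0, -0.0, 169.0]
wrist_force: [1.0, 0.9, -0.1]
opening: 0.0853
grasp_force: 0.0
```

```bash
python3 - <<'E'
from h import *
go([.36,.27,.26],168.9)
E
```

```text
t 0.725 at [0.3288 0.3096 0.2542] 168.96 SHIFT [-38.2 -32.8  -5.8] twist 0.001 F [ 1.   0.9 -0.1] q6 54.3 open 0.0853
```

Request:
{"name": "apply_moves", "arguments": {
  "motion": [
    {"jaw": 1, "xyz": [-38, -33, -6]},
    {"jaw": 1, "xyz": [-38, -33, -6]}
  ]
}}

```text
validation failed for argument at $.mo...
```

```bash
cat >>h.py <<'E'
def snap(f,show=None):
    from workcell import camera,camera_params
    c=camera_params('wrist'if f[0]=='w'else f.split('_')[0]); p,d=camera('wrist' if f[0]=='w' else f.split('_')[0]); np.savez(f+'.npz',p=p,d=d,**c); cv2.imwrite('pics/'+f+'.png',p[:,:,::-1])
E
python3 - <<'E'
from h import *
snap('w1'); go(onhead(-45.5,.132,.05)+[-.06,0,.12],168.9)
p,d,X=cloud('w1.npz')
hm=(X[...,2]>.004)&(X[...,2]<.06)&(np.hypot(X[...,0]-.405,X[...,1]-.269)<.045)
Q=X[hm]; print(len(Q),Q.min(0),Q.max(0),np.median(X[hm&(X[...,2]>.044)],0))
vv,uu=np.where(hm);print(uu.min(),uu.max(),vv.min(),vv.max())
# silhouette rays at z=.008 (flange top): ears direction
fl=(X[...,2]>.004)&(X[...,2]<.012)&hm; F=X[fl][:,:2]; c=F.mean(0); w,v=np.linalg.eigh(np.cov((F-c).T)); print('flange c',c,'axis',np.degrees(np.arctan2(v[1,1],v[0,1])),w)
E
```

```text
t 0.775 at [0.3315 0.3058 0.2552] 168.89 SHIFT [-189.8 -490.     7.8] twist -0.0 F [ 2.9 -2.4  0.9] q6 53.9 open 0.0854
1224 [0.38153766 0.23599661 0.00411809] [0.42165358 0.29959303 0.04903708] [0.40308055 0.26789622 0.04696352]
214 264 202 242
flange c [0.39813617 0.2675411 ] axis 91.90855400306681 [8.17075365e-05 3.53758257e-04]
```

View pics/w1.png

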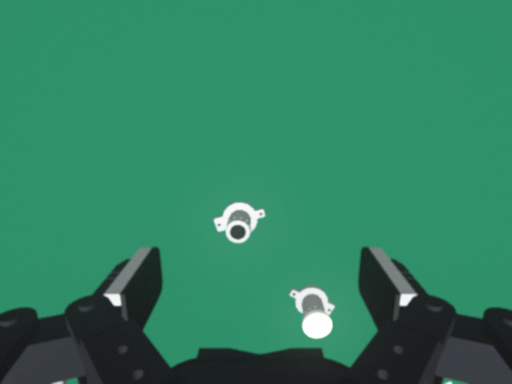

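```bash
python3 - <<'E'
from h import *
p=cam('w1.npz')[0]; cv2.imwrite('pics/w1c.png',cv2.resize(p[190:255,200:280,::-1],None,fx=8,fy=8,interpolation=2))
for uv in[(217,224.5),(264,213)]: print(ray('w1.npz',uv,[0,0,1],.008))
E
```

```text
[0.40569366 0.23874954 0.008     ]
[0.4019836 0.3000192 0.008    ]
```

View pics/w1c.png

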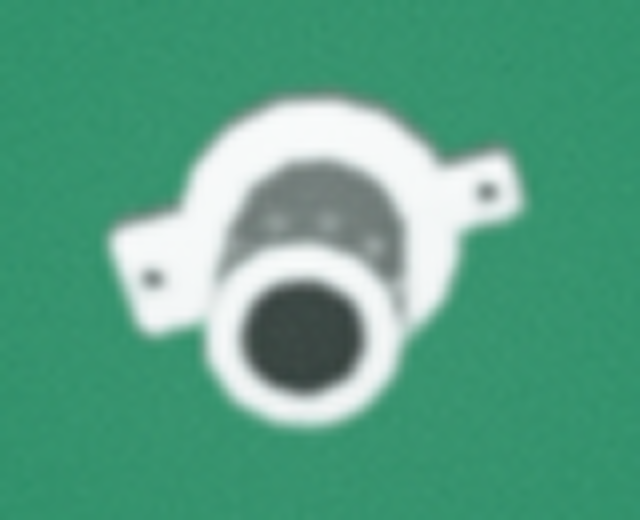

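Request:
{"name": "apply_moves", "arguments": {
  "motion": [
    {"jaw": 1, "xyz": [-22, -58, 1], "twist": 0},
    {"jaw": 1, "xyz": [-44, -116, 2], "twist": 0},
    {"jaw": 1, "xyz": [-66, -174, 3], "twist": 0},
    {"jaw": 1, "xyz": [-88, -232, 4], "twist": 0},
    {"jaw": 1, "xyz": [-110, -290, 5], "twist": 0}
  ]
}}

```text
time: 1.4
ee_pos: [0.38, 0.0034, 0.2491]
tcp_rot: [180.0, 0.0, 168.9]
wrist_force: [0.6, 1.2, -0.6]
opening: 0.0855
grasp_force: 0.0
```

The crop shows the wide ear at the left, about (128,280) in the crop, pointing to -y. The narrow ear is at the right, about (517,182). I'll take the knob next.

```bash
python3 - <<'E'
from h import *
go(onhead(-45.5,.132,.05)+[-.06,0,.12],168.9)
E
```

```text
t 1.4 at [0.38   0.0034 0.2491] 168.91 SHIFT [ -83.8 -202.7    1.7] twist 0.0 F [ 0.6  1.2 -0.6] q6 11.6 open 0.0855
```

Request:
{"name": "apply_moves", "arguments": {
  "motion": [
    {"jaw": 0.5, "xyz": [-21, -51, 0], "twist": 0},
    {"jaw": 0.15, "xyz": [-42, -102, 1], "twist": 0},
    {"jaw": 0.15, "xyz": [-63, -152, 1], "twist": 0},
    {"jaw": 0.15, "xyz": [-84, -203, 2], "twist": 0},
    {"jaw": 0.15, "xyz": [-84, -203, 2], "twist": 0}
  ]
}}

```text
time: 2.02
ee_pos: [0.4234, -0.2128, 0.2458]
tcp_rot: [180.0, -0.1, 168.7]
wrist_force: [-0.4, 0.4, 0.0]
opening: 0.0486
grasp_force: 0.0
```

```bash
python3 - <<'E'
from h import *
snap('w2')
p,d,X=cloud('w2.npz'); H,S,V=cv2.split(cv2.cvtColor(p,cv2.COLOR_RGB2HSV))
red=((H<8)|(H>172))&(S>130)&(V>60)
b=blob(red)[0]; n,l,s,c=cv2.connectedComponentsWithStats(red.astype(np.uint8)); i=1+np.argmax(s[1:,4]); Q=X[l==i]
print(b, Q.min(0),Q.max(0),len(Q), s[i])
h=(Q-AX)@N; print('h pct',np.percentile(h,[2,20,50,80,95,99]))
T=Q[h>np.percentile(h,95)-.004]; c=T.mean(0); v=c-AX; print('top c',c,'h',v@N,'u,l',v@U,v@L,'ang',np.degrees(np.arctan2(v@L,-v@U)),'r',np.hypot(v@U,v@L))
go(onhead(-45.5,.132,.05),168.9)
E
```

```text
(array([273.49, 242.67]), np.int32(597)) [ 0.35370568 -0.22469694  0.073036  ] [ 0.500172   -0.19806508  0.39462398] 597 [258 227  32  33 597]
h pct [0.06057796 0.06217471 0.06277724 0.06342645 0.06399763 0.06477161]
top c [ 0.47318955 -0.21174377  0.13862726] h 0.0647235811590505 u,l -0.09544744806739226 -0.09628980370728434 ang -45.25171484446697 r 0.135580019326466
t 2.075 at [ 0.4232 -0.2112  0.2462] 168.73 SHIFT [-59.   11.4 118.9] twist -0.003 F [0.3 0.1 0.3] q6 -15.3 open 0.049
```

View pics/w2.png

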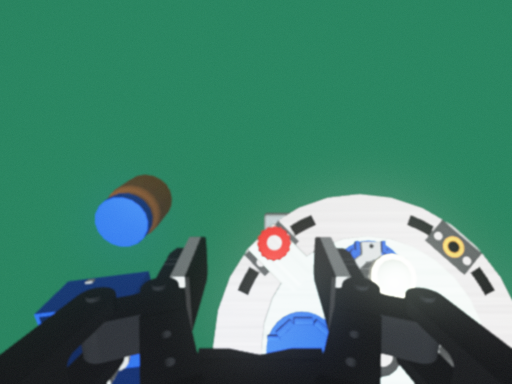

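```bash
python3 - <<'E'
from h import *
p=cam('w2.npz')[0]; H,S,V=cv2.split(cv2.cvtColor(p,cv2.COLOR_RGB2HSV))
red=((H<8)|(H>172))&(S>130)&(V>60)
def rep(uv,h,nm):
    x=ray('w2.npz',uv,N,N@AX+h); v=x-AX; print(nm,uv,x.round(4),'ang',np.degrees(np.arctan2(v@L,-v@U)).round(2),'r',np.hypot(v@U,v@L).round(4)); return x
x=rep((273.5,242.7),.063,'knob')
br=(H>12)&(H<28)&(S>70); br[:, :420]=0
b=blob(br)[0]; print(b)
for h in(0,.003): rep(b[0],h,'bush')
rep((454,246),0,'bush')
k=x-.013*N; print('knob centre',k)
go(k+.004*N+[-.004*cs,-.004*sn,-.002],168.9)
E
```

```text
knob (273.5, 242.7) [ 0.474  -0.2118  0.1371] ang -45.18 r 0.1355
(array([453.15, 246.48]), np.int32(330))
bush [453.15 246.48] [ 0.5401 -0.0355  0.0822] ang 42.95 r 0.1314
bush [453.15 246.48] [ 0.5385 -0.037   0.0849] ang 42.46 r 0.1301
bush (454, 246) [ 0.5399 -0.0345  0.082 ] ang 43.1 r 0.1324
knob centre [ 0.48036339 -0.21301416  0.12583176]
t 2.075 at [ 0.4232 -0.2112  0.2462] 168.73 SHIFT [-50.4   9.4 118.9] twist -0.003 F [0.3 0.1 0.3] q6 -15.3 open 0.049
```

Request:
{"name": "apply_moves", "arguments": {
  "motion": [
    {"jaw": 0.15, "xyz": [-50, 9, 20], "twist": 0},
    {"jaw": 0.15, "xyz": [-50, 9.4, 60], "twist": 0},
    {"jaw": 0.15, "xyz": [-50, 9.4, 95], "twist": 0},
    {"jaw": 0.15, "xyz": [-50, 9.4, 119], "twist": 0},
    {"jaw": 0.15, "xyz": [-50, 9.4, 119], "twist": 0}
  ]
}}

```text
time: 2.7
ee_pos: [0.4734, -0.2088, 0.1268]
tcp_rot: [180.0, -0.2, 169.0]
wrist_force: [-0.2, -0.2, 1.1]
opening: 0.0489
grasp_force: 0.0
```

Request:
{"name": "apply_moves", "arguments": {
  "motion": [
    {"jaw": -0.35, "xyz": [0, 0, 0], "twist": 0},
    {"jaw": -0.5, "xyz": [0, 0, 0], "twist": 0},
    {"jaw": -0.5, "xyz": [0, 0, 0], "twist": 0}
  ],
  "grip_force": 50
}}

```text
time: 3.08
ee_pos: [0.4748, -0.2106, 0.1301]
tcp_rot: [-180.0, 0.1, 168.9]
wrist_force: [-3.0, 1.0, 7.2]
opening: 0.022
grasp_force: 42.3
```

```bash
sed -i 's/^AX=.*/AX=np.array([.6033,-.1392,.1296])/' h.py; python3 - <<'E'
from h import *
from workcell import sensors
p=sensors.get_obs()['ee_pos']
go(p+.011*N); v=p-AX; print(v@U,v@L,v@N)
E
```

```text
t 3.075 at [ 0.4748 -0.2106  0.1301] 168.9 SHIFT [ 5.5 -0.  -9.5] twist 0.0 F [-3.   1.   7.2] q6 -12.8 open 0.022
-0.09702360007878866 -0.09478302411327229 0.05665238639114393
```

```bash
python3 - <<'E'
from h import *
snap('w3'); snap('scene_3')
a=cv2.imread('pics/w3.png')[200:,150:390]; b=cv2.imread('pics/scene_3.png')[120:260,100:300]
a=cv2.resize(a,None,fx=1.6,fy=1.6); b=cv2.resize(b,(400,280),interpolation=2)
o=np.zeros((300,800,3),np.uint8); o[:294,:384]=a[:294]; o[:280,400:]=b; cv2.imwrite('pics/m3.png',o)
E
```

```text
(no output)
```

View pics/m3.png

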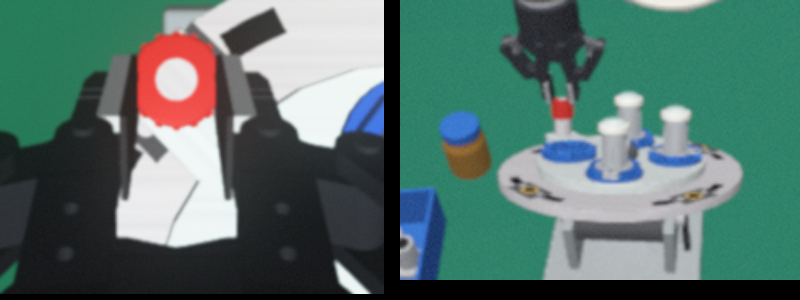

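Request:
{"name": "apply_moves", "arguments": {
  "motion": [
    {"jaw": -0.5, "xyz": [1, 0, -1.7], "twist": 0},
    {"jaw": -0.5, "xyz": [2, 0, -3.5], "twist": 0},
    {"jaw": -0.5, "xyz": [2, 0, -3.5], "twist": 0}
  ]
}}

```text
time: 3.55
ee_pos: [0.4733, -0.2102, 0.1319]
tcp_rot: [180.0, 0.1, 168.9]
wrist_force: [6.4, -1.5, -6.3]
opening: 0.0221
grasp_force: 38.1
```

Request:
{"name": "apply_moves", "arguments": {
  "motion": [
    {"jaw": -0.5, "xyz": [1, 0, -1.7], "twist": 0},
    {"jaw": -0.5, "xyz": [2, 0, -3.5], "twist": 0},
    {"jaw": -0.5, "xyz": [2, 0, -3.5], "twist": 0}
  ]
}}

```text
time: 3.92
ee_pos: [0.4714, -0.2098, 0.1352]
tcp_rot: [180.0, 0.1, 168.9]
wrist_force: [6.2, -1.3, -7.1]
opening: 0.0223
grasp_force: 37.8
```

```bash
cat >>h.py <<'E'
def knob(f):
    p,d,X=cloud(f+'.npz'); H,S,V=cv2.split(cv2.cvtColor(p,cv2.COLOR_RGB2HSV))
    red=(((H<8)|(H>172))&(S>130)&(V>60)).astype(np.uint8)
    n,l,s,c=cv2.connectedComponentsWithStats(red); i=1+np.argmax(s[1:,4]); Q=X[l==i]; h=(Q-AX)@N
    x=ray(f+'.npz',c[i],N,N@AX+np.median(h)); v=x-AX
    print('knob h pct',np.percentile(h,[20,50,80]).round(4),'ang',np.degrees(np.arctan2(v@L,-v@U)).round(2),'r',np.hypot(v@U,v@L).round(4),x.round(4))
E
python3 - <<'E'
from h import *
knob('w2');knob('w3'); snap('w4'); knob('w4')
from workcell import sensors
p=sensors.get_obs()['ee_pos']; v=p-AX; print('tcp rel',v@U,v@L,v@N)
E
```

```text
knob h pct [0.0621 0.0627 0.0634] ang -45.6 r 0.1345 [ 0.4741 -0.2118  0.1369]
knob h pct [0.0621 0.0627 0.0633] ang -45.23 r 0.1341 [ 0.4739 -0.2109  0.1367]
knob h pct [0.0677 0.0683 0.0689] ang -45.19 r 0.1343 [ 0.471  -0.2103  0.1414]
tcp rel -0.09756023092881289 -0.09466990386161403 0.06274242647069043
```

Request:
{"name": "apply_moves", "arguments": {
  "motion": [
    {"jaw": -0.5, "xyz": [1.4, 0, -2.4], "twist": 0},
    {"jaw": -0.5, "xyz": [2.75, 0, -4.75], "twist": 0},
    {"jaw": -0.5, "xyz": [2.75, 0, -4.75], "twist": 0},
    {"jaw": -0.5, "xyz": [5.5, 3.3, -3.15], "twist": 0},
    {"jaw": -0.5, "xyz": [8.2, 6.8, -1.6], "twist": 0}
  ]
}}

```text
time: 4.6
ee_pos: [0.4648, -0.2015, 0.1365]
tcp_rot: [180.0, 0.1, 168.9]
wrist_force: [7.7, -2.5, -8.2]
opening: 0.0224
grasp_force: 37.3
```

Request:
{"name": "apply_moves", "arguments": {
  "motion": [
    {"jaw": -0.5, "xyz": [6.2, 9.05, 3.6], "twist": 0},
    {"jaw": -0.5, "xyz": [11.8, 18.7, 6.8], "twist": 0},
    {"jaw": -0.5, "xyz": [16.5, 28.9, 9.55], "twist": 0},
    {"jaw": -0.5, "xyz": [20.5, 39.4, 11.85], "twist": 0},
    {"jaw": -0.5, "xyz": [23.7, 50.4, 13.7], "twist": 0}
  ]
}}

```text
time: 5.22
ee_pos: [0.4515, -0.1475, 0.1231]
tcp_rot: [-180.0, 0.2, 168.9]
wrist_force: [9.3, -3.1, -8.0]
opening: 0.0221
grasp_force: 37.1
```

```bash
python3 - <<'E'
from h import *
snap('w5'); knob('w5')
from workcell import sensors
o=sensors.get_obs();p=o['ee_pos']; v=p-AX; print('tcp rel',v@U,v@L,v@N,o['wrist_force'],o['time'])
E
```

```text
knob h pct [0.0729 0.0736 0.0742] ang -16.59 r 0.1331 [ 0.4514 -0.1481  0.1295]
tcp rel -0.13123076317393184 -0.036256239351864415 0.06811471205268711 [10.72808755  0.03615749 -7.4670845 ] 5.275
```

Request:
{"name": "apply_moves", "arguments": {
  "motion": [
    {"jaw": -0.5, "xyz": [2.3, 11.2, 1.35], "twist": 0},
    {"jaw": -0.5, "xyz": [3.8, 22.7, 2.2], "twist": 0},
    {"jaw": -0.5, "xyz": [4.4, 34.2, 2.55], "twist": 0},
    {"jaw": -0.5, "xyz": [4.2, 45.8, 2.4], "twist": 0},
    {"jaw": -0.5, "xyz": [3, 57.2, 1.75], "twist": 0}
  ]
}}

```text
time: 5.9
ee_pos: [0.4598, -0.0911, 0.1216]
tcp_rot: [-179.9, 0.2, 168.9]
wrist_force: [9.6, -5.5, -8.1]
opening: 0.0218
grasp_force: 37.2
```

Request:
{"name": "apply_moves", "arguments": {
  "motion": [
    {"jaw": -0.5, "xyz": [-2, 11.3, -1.15], "twist": 0},
    {"jaw": -0.5, "xyz": [-4.85, 22.4, -2.8], "twist": 0},
    {"jaw": -0.5, "xyz": [-8.5, 33.2, -4.9], "twist": 0},
    {"jaw": -0.5, "xyz": [-13, 43.5, -7.5], "twist": 0},
    {"jaw": -0.5, "xyz": [-17.1, 51.4, -9.85], "twist": 0}
  ]
}}

```text
time: 6.52
ee_pos: [0.4864, -0.0444, 0.1314]
tcp_rot: [-179.9, 0.2, 168.9]
wrist_force: [7.6, -8.0, -7.8]
opening: 0.022
grasp_force: 36.9
```

```bash
python3 - <<'E'
from h import *
snap('w6'); knob('w6')
from workcell import sensors
o=sensors.get_obs();p=o['ee_pos']; v=p-AX; print('tcp rel',v@U,v@L,v@N,o['wrist_force'],o['time'])
E
```

```text
knob h pct [0.073  0.0735 0.0742] ang 32.29 r 0.1312 [ 0.4865 -0.0448  0.1378]
tcp rel -0.11366323099657598 0.07122967682568339 0.06799574469828945 [ 9.1979618  -4.85399031 -7.97524119] 6.575
```

Request:
{"name": "apply_moves", "arguments": {
  "motion": [
    {"jaw": -0.5, "xyz": [-1.3, 0, 2.2], "twist": 0},
    {"jaw": -0.36, "xyz": [-1.3, 0, 2.2], "twist": 0},
    {"jaw": -0.36, "xyz": [-1.3, 0, 2.2], "twist": 0}
  ]
}}

```text
time: 6.95
ee_pos: [0.4862, -0.0438, 0.1294]
tcp_rot: [180.0, 0.0, 168.9]
wrist_force: [0.1, -0.3, -1.1]
opening: 0.0271
grasp_force: 0.4
```

Request:
{"name": "apply_moves", "arguments": {
  "motion": [
    {"jaw": -0.36, "xyz": [-1.1, 1.9, -0.65], "twist": 0},
    {"jaw": -0.36, "xyz": [-2.25, 3.85, -1.3], "twist": 0},
    {"jaw": -0.36, "xyz": [-3.4, 5.7, -1.95], "twist": 0},
    {"jaw": -0.36, "xyz": [-4.6, 7.6, -2.65], "twist": 0},
    {"jaw": -0.36, "xyz": [-5.8, 9.4, -3.35], "twist": 0}
  ]
}}

```text
time: 7.58
ee_pos: [0.4945, -0.0357, 0.1336]
tcp_rot: [180.0, 0.1, 168.9]
wrist_force: [-0.4, -2.5, 6.6]
opening: 0.0272
grasp_force: 3.8
```

```bash
python3 - <<'E'
from h import *
snap('w7'); knob('w7')
from workcell import sensors
o=sensors.get_obs();p=o['ee_pos']; v=p-AX; print('tcp rel',v@U,v@L,v@N,o['wrist_force'],o['time'],o['opening'])
E
```

```text
knob h pct [0.0693 0.07   0.0705] ang 33.26 r 0.1328 [ 0.4886 -0.0425  0.1346]
tcp rel -0.10759256515789846 0.0808630799687886 0.06682442894057525 [-0.33107078 -2.18730078  7.71346029] 7.625 0.02733138858740861
```

```bash
python3 - <<'E'
from h import *
a=np.radians(33.3); go(AX+(-.132*np.cos(a)-.004)*U+.132*np.sin(a)*L+.0625*N,168.9)
E
```

```text
t 7.625 at [ 0.4946 -0.0355  0.1337] 168.9 SHIFT [ 3.7 -8.4  7.1] twist -0.0 F [-0.3 -2.2  7.7] q6 7.0 open 0.0273
```

```bash
python3 - <<'E'
from h import *
a=cv2.imread('pics/w7.png')[180:,130:400]; b=cv2.imread('pics/w6.png')[180:,130:400]
cv2.imwrite('pics/m7.png',cv2.resize(np.hstack([b,a]),None,fx=1.45,fy=1.45,interpolation=2))
E
```

```text
(no output)
```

View pics/m7.png

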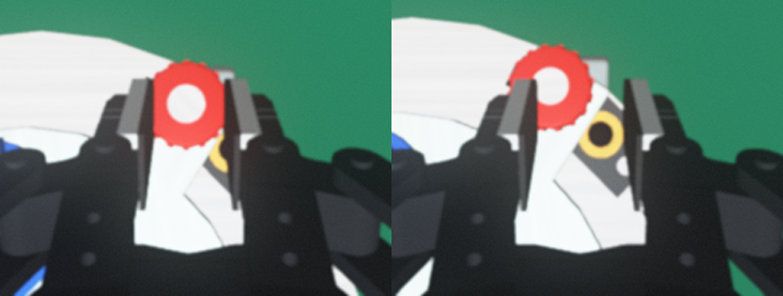

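Request:
{"name": "apply_moves", "arguments": {
  "motion": [
    {"jaw": -0.36, "xyz": [0, 0, -15], "twist": 0},
    {"jaw": 0.15, "xyz": [0, -5, -15], "twist": 0},
    {"jaw": 0.15, "xyz": [0.5, -8.6, -10], "twist": 0},
    {"jaw": 0.15, "xyz": [0.5, -8.6, 2], "twist": 0},
    {"jaw": 0.15, "xyz": [0.5, -8.6, 11], "twist": 0}
  ]
}}

```text
time: 8.25
ee_pos: [0.491, -0.044, 0.1197]
tcp_rot: [-180.0, -0.1, 168.9]
wrist_force: [-0.7, 0.2, -0.4]
opening: 0.049
grasp_force: 0.0
```

```bash
python3 - <<'E'
from h import *
snap('w8'); knob('w8')
from workcell import sensors
o=sensors.get_obs();p=o['ee_pos']; v=p-AX; print('tcp rel',v@U,v@L,v@N,o['wrist_force'],o['time'],o['opening'])
E
```

```text
knob h pct [0.0695 0.0701 0.0707] ang 32.49 r 0.1308 [ 0.4887 -0.0451  0.1351]
tcp rel -0.11709272719111419 0.07175688743307622 0.055014453076706146 [ 0.1673072  -0.4820524  -0.43436986] 8.3 0.04927764862848769
```

Request:
{"name": "apply_moves", "arguments": {
  "motion": [
    {"jaw": 0.0, "xyz": [-2.6, -1.4, -1], "twist": 0},
    {"jaw": -0.5, "xyz": [-2.6, -1.4, -1], "twist": 0},
    {"jaw": -0.5, "xyz": [-2.6, -1.4, -1], "twist": 0},
    {"jaw": -0.5, "xyz": [-2.6, -1.4, -1], "twist": 0}
  ],
  "grip_force": 50
}}

```text
time: 8.8
ee_pos: [0.4941, -0.0459, 0.1229]
tcp_rot: [180.0, 0.1, 168.9]
wrist_force: [0.0, 0.3, 3.5]
opening: 0.0249
grasp_force: 49.0
```

```bash
python3 - <<'E'
from h import *
snap('w9'); knob('w9')
from workcell import sensors
o=sensors.get_obs();p=o['ee_pos']; v=p-AX; print('tcp rel',v@U,v@L,v@N,o['wrist_force'],o['time'],o['opening'])
E
```

```text
knob h pct [0.0695 0.0701 0.0707] ang 32.54 r 0.1306 [ 0.4889 -0.0452  0.1352]
tcp rel -0.11177566758950869 0.07053709317969509 0.05669471488830637 [0.36526997 0.34508286 3.94652157] 8.85 0.024944974644020332
```

Request:
{"name": "apply_moves", "arguments": {
  "motion": [
    {"jaw": -0.5, "xyz": [-1.1, 1.9, -0.6], "twist": 0},
    {"jaw": -0.5, "xyz": [-2.2, 3.8, -1.3], "twist": 0},
    {"jaw": -0.5, "xyz": [-3.35, 5.7, -1.9], "twist": 0},
    {"jaw": -0.5, "xyz": [-4.5, 7.6, -2.6], "twist": 0},
    {"jaw": -0.5, "xyz": [-5.7, 9.4, -3.3], "twist": 0}
  ]
}}

```text
time: 9.48
ee_pos: [0.4999, -0.0395, 0.1253]
tcp_rot: [-179.7, -0.1, 168.8]
wrist_force: [-7.0, -10.3, 4.3]
opening: 0.025
grasp_force: 49.3
```

```bash
cat >>h.py <<'E'
def st():
    from workcell import sensors
    o=sensors.get_obs();p=o['ee_pos']; v=p-AX; F=o['wrist_force']; print('tcp u,l,n',(v@U).round(4),(v@L).round(4),(v@N).round(4),'Fu,l,n',(F@U).round(1),(F@L).round(1),(F@N).round(1),o['time'],round(o['opening'],4))
E
python3 - <<'E'
from h import *
snap('w10'); knob('w10'); st()
E
```

```text
knob h pct [0.0694 0.07   0.0706] ang 36.05 r 0.1308 [ 0.4939 -0.0393  0.1373]
tcp u,l,n -0.1065 0.0783 0.0566 Fu,l,n -2.1 -8.6 5.1 9.525 0.0251
```

Request:
{"name": "apply_moves", "arguments": {
  "motion": [
    {"jaw": -0.5, "xyz": [-1.25, 1.8, -0.7], "twist": 0},
    {"jaw": -0.5, "xyz": [-2.5, 3.6, -1.45], "twist": 0},
    {"jaw": -0.5, "xyz": [-3.8, 5.35, -2.2], "twist": 0},
    {"jaw": -0.5, "xyz": [-5.1, 7.1, -2.9], "twist": 0},
    {"jaw": -0.5, "xyz": [-6.4, 8.8, -3.7], "twist": 0}
  ]
}}

```text
time: 10.15
ee_pos: [0.5079, -0.032, 0.1289]
tcp_rot: [-179.8, -0.1, 168.8]
wrist_force: [-5.4, -9.2, 0.9]
opening: 0.0251
grasp_force: 49.2
```

```bash
python3 - <<'E'
from h import *
snap('w11'); knob('w11'); st()
E
```

```text
knob h pct [0.0692 0.0698 0.0704] ang 41.12 r 0.1306 [ 0.502  -0.0318  0.1409]
tcp u,l,n -0.0991 0.0871 0.0564 Fu,l,n -1.6 -8.5 2.4 10.2 0.0248
```

Request:
{"name": "apply_moves", "arguments": {
  "motion": [
    {"jaw": -0.5, "xyz": [-1.4, 1.2, 0.1], "twist": 0},
    {"jaw": -0.5, "xyz": [-2.6, 2.35, 0.2], "twist": 0},
    {"jaw": -0.5, "xyz": [-3.6, 3.5, -0.35], "twist": 0},
    {"jaw": -0.5, "xyz": [-4.6, 4.65, -0.95], "twist": 0},
    {"jaw": -0.5, "xyz": [-5.6, 5.8, -1.5], "twist": 0}
  ]
}}

```text
time: 10.82
ee_pos: [0.5148, -0.0276, 0.1292]
tcp_rot: [-179.7, -0.2, 168.8]
wrist_force: [-2.1, -11.7, -7.8]
opening: 0.0247
grasp_force: 50.0
```

```bash
python3 - <<'E'
from h import *
snap('w12'); knob('w12'); st()
E
```

```text
knob h pct [0.0663 0.067  0.0676] ang 44.48 r 0.1306 [ 0.5089 -0.0274  0.141 ]
tcp u,l,n -0.0941 0.0925 0.0538 Fu,l,n -3.8 -11.6 -5.7 10.875 0.0247
```

Request:
{"name": "apply_moves", "arguments": {
  "motion": [
    {"jaw": -0.5, "xyz": [-0.8, -0.8, 1.5], "twist": 0},
    {"jaw": -0.5, "xyz": [-1, -1.5, 3.5], "twist": 0},
    {"jaw": 0.1, "xyz": [-1, -1.5, 3.5], "twist": 0},
    {"jaw": 0.15, "xyz": [-1, -1.5, 3.5], "twist": 0}
  ]
}}

```text
time: 11.38
ee_pos: [0.5166, -0.0272, 0.1273]
tcp_rot: [180.0, -0.0, 168.9]
wrist_force: [0.1, -0.0, 0.9]
opening: 0.049
grasp_force: 0.0
```

```bash
python3 - <<'E'
from h import *
snap('w13'); knob('w13'); st()
E
```

```text
knob h pct [0.0616 0.0622 0.0628] ang 44.0 r 0.1303 [ 0.5105 -0.0288  0.1366]
tcp u,l,n -0.0934 0.0932 0.0514 Fu,l,n -0.2 -0.2 -0.4 11.425 0.049
```

Request:
{"name": "apply_moves", "arguments": {
  "motion": [
    {"jaw": 0.15, "xyz": [0, 0, -45], "twist": 0},
    {"jaw": 0.15, "xyz": [30, -20, -90], "twist": 0},
    {"jaw": 0.15, "xyz": [75, -45, -105], "twist": 0},
    {"jaw": 0.15, "xyz": [115, -72, -115], "twist": 0},
    {"jaw": 0.15, "xyz": [115, -72, -115], "twist": 0}
  ]
}}

```text
time: 12.05
ee_pos: [0.3884, -0.0765, 0.2444]
tcp_rot: [180.0, 0.2, 168.8]
wrist_force: [1.6, 0.2, 0.3]
opening: 0.049
grasp_force: 0.0
```

```bash
python3 - <<'E'
from h import *
snap('w14'); st(); print(onhead(-.5,.066,.018),onhead(-.5,.095,.018))
p,d,X=cloud('w14.npz'); H,S,V=cv2.split(cv2.cvtColor(p,cv2.COLOR_RGB2HSV)); K,R,t=cam('w14.npz')[2:]
for a,b in(('nest',onhead(-.5,.066,.018)),('slot',onhead(-.5,.095,.018))): print(a,cv2.projectPoints(b[None],cv2.Rodrigues(R)[0],t,K,None)[0].ravel())
knob('w14')
a=cv2.imread('pics/w14.png'); cv2.imwrite('pics/m14.png',cv2.resize(a[150:350,170:400],None,fx=3,fy=3,interpolation=2))
E
```

```text
tcp u,l,n -0.1352 0.0207 0.2096 Fu,l,n 0.0 0.1 -0.8 12.1 0.0494
[ 0.53827285 -0.12702911  0.11218926] [ 0.51358089 -0.12244264  0.09768981]
nest [240.00330272 330.26237385]
slot [240.06577609 299.78030685]Traceback (most recent call last):
  File "<stdin>", line 5, in <module>
  File "h.py", line 32, in knob
    n,l,s,c=cv2.connectedComponentsWithStats(red); i=1+np.argmax(s[1:,4]); Q=X[l==i]; h=(Q-AX)@N
                                                       ~~~~~~~~~^^^^^^^^^
    return _wrapfunc(a, 'argmax', axis=axis, out=out, **kwds)
    return bound(*args, **kwds)
ValueError: attempt to get argmax of an empty sequence
```

Request:
{"name": "apply_moves", "arguments": {
  "motion": [
    {"jaw": 0.15, "xyz": [-46, -16, 0], "twist": 0},
    {"jaw": 0.15, "xyz": [-92, -33, 0], "twist": 0},
    {"jaw": 0.15, "xyz": [-92, -33, 0], "twist": 0}
  ]
}}

```text
time: 12.48
ee_pos: [0.4761, -0.1268, 0.2396]
tcp_rot: [180.0, -0.2, 168.9]
wrist_force: [-0.5, 0.2, -0.3]
opening: 0.0489
grasp_force: 0.0
```

```bash
python3 - <<'E'
from h import *
snap('w15'); st()
K,R,t=cam('w15.npz')[2:]
for a,b in(('nest',onhead(-.5,.066,.018)),('slot',onhead(-.5,.095,.018))): print(a,cv2.projectPoints(b[None],cv2.Rodrigues(R)[0],t,K,None)[0].ravel())
a=cv2.imread('pics/w15.png'); cv2.imwrite('pics/m15.png',cv2.resize(a[170:340,150:390],None,fx=3.3,fy=3.3,interpolation=2))
E
```

```text
tcp u,l,n -0.0559 -0.0118 0.1602 Fu,l,n 0.2 0.2 1.5 12.525 0.0491
nest [273.37986299 245.84958205]
slot [272.73992845 214.07404277]
```

View pics/m15.png

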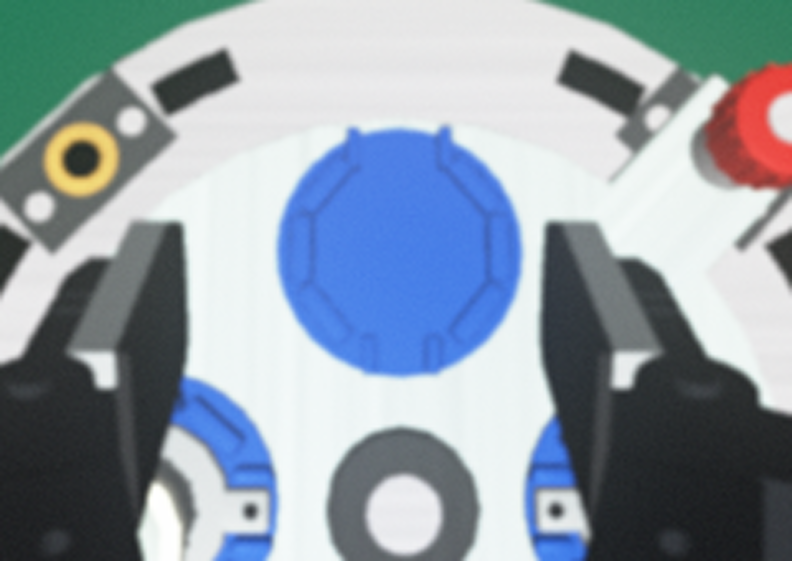

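```bash
python3 - <<'E'
from h import *
p,d,X=cloud('w15.npz'); H,S,V=cv2.split(cv2.cvtColor(p,cv2.COLOR_RGB2HSV))
m=((H>100)&(H<125)&(S>120)).astype(np.uint8); n,l,s,c=cv2.connectedComponentsWithStats(m); i=l[240,271]
ct=max(cv2.findContours((l==i).astype(np.uint8),0,1)[0],key=cv2.contourArea); e=cv2.fitEllipse(cv2.convexHull(ct)); print(e)
hh=(X[l==i]-AX)@N; print('blue h',np.percentile(hh,[5,25,50,75,95]))
for h in (.018,.026):
    x=ray('w15.npz',e[0],N,N@AX+h); v=x-AX; print(h,x.round(4),'u,l',(v@U).round(4),(v@L).round(4))
K,R,t=cam('w15.npz')[2:]
for q in((271.7,212.5),(271.3,279.),(271.8,324.5)): v=ray('w15.npz',q,N,N@AX+(.018 if q[1]<300 else .032))-AX; print(q,(v@U).round(4),(v@L).round(4))
E
```

```text
((270.7303466796875, 245.4171142578125), (72.3805923461914, 76.2123794555664), 178.3569793701172)
blue h [0.01655684 0.01730172 0.01794443 0.02051751 0.02602128]
0.018 [ 0.5375 -0.1293  0.112 ] u,l -0.0664 -0.003
0.026 [ 0.5341 -0.1289  0.1192] u,l -0.0657 -0.0032
(271.7, 212.5) -0.0965 -0.0018
(271.3, 279.0) -0.0371 -0.0027
(271.8, 324.5) -0.0015 -0.0032
```

Request:
{"name": "apply_moves", "arguments": {
  "motion": [
    {"jaw": 0.3, "xyz": [22, 25, 0], "twist": -0.18},
    {"jaw": 0.3, "xyz": [44, 55, 0], "twist": -0.36},
    {"jaw": 0.3, "xyz": [62, 90, 0], "twist": -0.54},
    {"jaw": 0.3, "xyz": [76, 125, 0], "twist": -0.72},
    {"jaw": 0.3, "xyz": [88, 160, 5], "twist": -0.9}
  ]
}}

```text
time: 13.15
ee_pos: [0.4174, 0.0496, 0.2379]
tcp_rot: [-180.0, 0.1, -139.2]
wrist_force: [0.3, 0.4, -0.1]
opening: 0.0559
grasp_force: 0.0
```

```bash
python3 - <<'E'
from h import *
go([.408,.209,.17],-86.5)
f='w1.npz'; Z=[0,0,1]
a=ray(f,(216,225.2),Z,.006);b=ray(f,(264.6,212.75),Z,.006);ha=ray(f,(219,224.75),Z,.008);hb=ray(f,(260.9,213.75),Z,.008)
print((a+b)/2,np.degrees(np.arctan2(*(a-b)[1::-1])),(ha+hb)/2,np.degrees(np.arctan2(*(ha-hb)[1::-1])),np.linalg.norm(a-b),'top',ray(f,(237.75,231.6),Z,.048))
E
```

```text
t 13.15 at [0.4174 0.0496 0.2379] -139.16 SHIFT [-97.1 126.7  67.9] twist -0.919 F [ 0.3  0.4 -0.1] q6 -34.1 open 0.0559
[0.40482564 0.26878202 0.006     ] -85.88132775182775 [0.40436391 0.26858695 0.008     ] -85.52046205281732 0.06401604132171897 top [0.40388521 0.26857744 0.048     ]
```

Request:
{"name": "apply_moves", "arguments": {
  "motion": [
    {"jaw": 0.3, "xyz": [-20, 25, 14], "twist": -0.18},
    {"jaw": 0.3, "xyz": [-40, 50, 27], "twist": -0.36},
    {"jaw": 0.3, "xyz": [-60, 76, 40], "twist": -0.55},
    {"jaw": 0.3, "xyz": [-80, 102, 54], "twist": -0.74},
    {"jaw": 0.3, "xyz": [-97, 127, 68], "twist": -0.92}
  ]
}}

```text
time: 13.78
ee_pos: [0.4087, 0.2091, 0.1691]
tcp_rot: [-180.0, 0.0, -86.4]
wrist_force: [0.0, 0.3, -0.5]
opening: 0.0551
grasp_force: 0.0
```

Request:
{"name": "apply_moves", "arguments": {
  "motion": [
    {"jaw": 0.3, "xyz": [0, 0, 0], "twist": 0}
  ]
}}

```text
time: 13.9
ee_pos: [0.4081, 0.2091, 0.1683]
tcp_rot: [179.9, -0.0, -86.6]
wrist_force: [0.0, -0.0, 0.1]
opening: 0.0554
grasp_force: 0.0
```

```bash
python3 - <<'E'
from h import *
snap('w16'); go([.4042,.2687,.033],-86)
p,d,X=cloud('w16.npz')
hm=(X[...,2]>.003)&(X[...,2]<.06)&(np.hypot(X[...,0]-.404,X[...,1]-.269)<.042)
T=X[hm&(X[...,2]>.045)]; print('top',len(T),T.mean(0),(T.min(0)+T.max(0))/2)
fl=hm&(X[...,2]<.011); F=X[fl]; 
far=F[np.hypot(F[:,0]-.404,F[:,1]-.2687)>.0245]; 
for s in(-1,1):
    e=far[(far[:,1]-.2687)*s>0]; print(s,len(e),e.mean(0))
r=cv2.minAreaRect(F[:,:2].astype(np.float32)); print(r)
E
```

```text
t 13.95 at [0.4086 0.2082 0.1691] -86.77 SHIFT [-60.6   1.  136.1] twist -0.013 F [-1.1  0.5  0.2] q6 -66.2 open 0.0554
top 703 [0.40500414 0.2671601  0.0471979 ] [0.40486761 0.26732062 0.04719838]
-1 183 [0.40721596 0.24003629 0.00680589]
1 0 [nan nan nan]
((0.40576043725013733, 0.25815898180007935), (0.04316370189189911, 0.045144859701395035), 3.6099941730499268)<stdin>:9: RuntimeWarning: Mean of empty slice.
  ret = um.true_divide(
```

Request:
{"name": "apply_moves", "arguments": {
  "motion": [
    {"jaw": 0.3, "xyz": [-59.9, 0.7, 0], "twist": -0.017},
    {"jaw": 0.3, "xyz": [-59.9, 0.7, 45], "twist": -0.017},
    {"jaw": 0.3, "xyz": [-59.9, 0.7, 90], "twist": -0.017},
    {"jaw": 0.3, "xyz": [-59.9, 0.7, 125], "twist": -0.017},
    {"jaw": 0.3, "xyz": [-59.9, 0.7, 136], "twist": -0.017}
  ]
}}

```text
time: 14.58
ee_pos: [0.4048, 0.2662, 0.0321]
tcp_rot: [179.9, -0.1, -86.0]
wrist_force: [0.2, 0.2, 0.2]
opening: 0.0554
grasp_force: 0.0
```

Request:
{"name": "apply_moves", "arguments": {
  "motion": [
    {"jaw": 0.3, "xyz": [0, 0, 0], "twist": 0}
  ]
}}

```text
time: 14.7
ee_pos: [0.4057, 0.267, 0.034]
tcp_rot: [-180.0, 0.0, -85.9]
wrist_force: [-0.4, 0.3, 0.5]
opening: 0.0555
grasp_force: 0.0
```

```bash
python3 - <<'E'
from h import *
go([.4045,.268,.033],-85.7)
E
```

```text
t 14.7 at [0.4057 0.267  0.034 ] -85.93 SHIFT [-1.1  1.2  1. ] twist -0.004 F [-0.4  0.3  0.5] q6 -60.7 open 0.0555
```

Request:
{"name": "apply_moves", "arguments": {
  "motion": [
    {"jaw": -0.2, "xyz": [-0.5, 0.6, 0], "twist": 0},
    {"jaw": -0.5, "xyz": [-0.5, 0.6, 0], "twist": 0},
    {"jaw": -0.6, "xyz": [-0.5, 0.6, 0], "twist": 0},
    {"jaw": -0.6, "xyz": [-0.5, 0.6, 0], "twist": 0}
  ],
  "grip_force": 25
}}

```text
time: 15.2
ee_pos: [0.4056, 0.2683, 0.0349]
tcp_rot: [-179.9, 0.1, -85.9]
wrist_force: [-1.9, -0.0, 6.7]
opening: 0.0257
grasp_force: 24.2
```

Request:
{"name": "apply_moves", "arguments": {
  "motion": [
    {"jaw": -0.6, "xyz": [0, 0, -20], "twist": 0},
    {"jaw": -0.6, "xyz": [0, 0, -60], "twist": 0},
    {"jaw": -0.6, "xyz": [0, 0, -110], "twist": 0},
    {"jaw": -0.6, "xyz": [0, 0, -160], "twist": 0},
    {"jaw": -0.6, "xyz": [0, 0, -180], "twist": 0}
  ]
}}

```text
time: 15.82
ee_pos: [0.4056, 0.2682, 0.217]
tcp_rot: [-179.8, 0.1, -85.9]
wrist_force: [0.4, 0.3, -1.1]
opening: 0.0258
grasp_force: 25.0
```

```bash
python3 - <<'E'
from h import *
from workcell import sensors
snap('w17')
NE=AX+.018*N-.066*U-.0025*L
G=NE+.0188*U+.0486*N   # theta=30 contact pose +4 mm
print('G',G); go(G+[0,0,.06],168.9); 
# housing in hand
p,d,X=cloud('w17.npz'); o=sensors.get_obs(); y=np.radians(o['tcp_rot'][2]); c,s=np.cos(y),np.sin(y)
Y=X-o['ee_pos']; tx=Y@[c,s,0]; ty=Y@[s,-c,0]; tz=-Y[...,2]
m=(abs(tx)<.04)&(abs(ty)<.03)&(tz>-.03)&(tz<.045)&(d>0); 
for lo,hi in((-.02,-.012),(.018,.03),(.03,.04)):
    k=m&(tz>lo)&(tz<hi); print(lo,k.sum(), np.percentile(tx[k],[1,50,99]) if k.any() else '',np.percentile(ty[k],[1,50,99]) if k.any() else '')
cv2.imwrite('pics/m17.png',cv2.resize(cv2.imread('pics/w17.png')[200:,150:390],None,fx=3,fy=3,interpolation=2))
E
```

```text
G [ 0.53003112 -0.12737288  0.1636756 ]
t 15.875 at [0.4059 0.2684 0.2184] -85.86 SHIFT [403.7 -95.2  -5.3] twist 1.837 F [-0.6 -0.7  0.1] q6 -60.7 open 0.0262
-0.02 831 [-0.00957827  0.00765606  0.01223616] [-0.02615218  0.00213862  0.02567166]
0.018 2200 [-0.00400404  0.01401427  0.03197294] [-0.01982072  0.00199389  0.02109245]
0.03 441 [-0.00467018  0.01829981  0.0323719 ] [-0.02068012 -0.00513946  0.01993946]
```

View pics/m17.png

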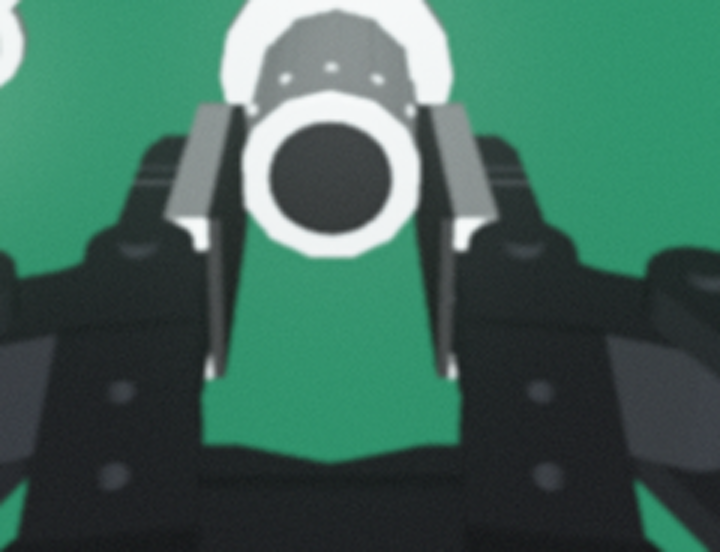

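Request:
{"name": "apply_moves", "arguments": {
  "motion": [
    {"jaw": -0.6, "xyz": [45, 0, -3], "twist": 0.17},
    {"jaw": -0.6, "xyz": [100, 0, -5], "twist": 0.35},
    {"jaw": -0.6, "xyz": [155, 0, -5], "twist": 0.53},
    {"jaw": -0.6, "xyz": [210, 0, -5], "twist": 0.71},
    {"jaw": -0.6, "xyz": [265, 0, -5], "twist": 0.89}
  ]
}}

```text
time: 16.5
ee_pos: [0.4238, 0.0017, 0.218]
tcp_rot: [-180.0, 0.0, -137.2]
wrist_force: [2.0, -0.3, -2.0]
opening: 0.0261
grasp_force: 24.9
```

```bash
cat >>h.py <<'E'
NE=AX+.018*N-.066*U-.0025*L
E
python3 - <<'E'
from h import *
G=NE+.0188*U+.0486*N
go(G+[-.03,0,.06],168.9)
E
```

```text
t 16.5 at [0.4238 0.0017 0.218 ] -137.17 SHIFT [  31.9 -146.5   -5.7] twist 0.941 F [ 2.  -0.3 -2. ] q6 -42.6 open 0.0261
```

Request:
{"name": "apply_moves", "arguments": {
  "motion": [
    {"jaw": -0.6, "xyz": [6, -29, -3], "twist": 0.18},
    {"jaw": -0.6, "xyz": [12, -59, -5], "twist": 0.36},
    {"jaw": -0.6, "xyz": [19, -88, -6], "twist": 0.55},
    {"jaw": -0.6, "xyz": [25, -117, -6], "twist": 0.74},
    {"jaw": -0.6, "xyz": [32, -146, -6], "twist": 0.94}
  ]
}}

```text
time: 17.12
ee_pos: [0.5009, -0.1259, 0.2237]
tcp_rot: [180.0, -0.0, 169.9]
wrist_force: [-0.1, 0.4, -2.0]
opening: 0.0259
grasp_force: 24.9
```

Request:
{"name": "apply_moves", "arguments": {
  "motion": [
    {"jaw": -0.6, "xyz": [0, 0, 0], "twist": 0}
  ]
}}

```text
time: 17.25
ee_pos: [0.5009, -0.1263, 0.2231]
tcp_rot: [-180.0, -0.1, 170.1]
wrist_force: [-0.1, -0.1, -2.0]
opening: 0.0262
grasp_force: 24.9
```

```bash
python3 - <<'E'
from h import *
snap('w18')
G=NE+.0188*U+.0486*N
go(G,168.9)
E
```

```text
t 17.3 at [ 0.5004 -0.1254  0.2234] 170.32 SHIFT [-29.5   3.   59.8] twist 0.025 F [ 0.   0.3 -2.2] q6 -4.4 open 0.0263
```

Request:
{"name": "apply_moves", "arguments": {
  "motion": [
    {"jaw": -0.6, "xyz": [-15, 1.5, 10], "twist": 0.02},
    {"jaw": -0.6, "xyz": [-29, 3, 25], "twist": 0.02},
    {"jaw": -0.6, "xyz": [-29.5, 3, 42], "twist": 0.02},
    {"jaw": -0.6, "xyz": [-29.5, 3, 54], "twist": 0.02},
    {"jaw": -0.6, "xyz": [-29.5, 3, 58], "twist": 0.02}
  ]
}}

```text
time: 17.92
ee_pos: [0.5295, -0.127, 0.1652]
tcp_rot: [-180.0, -0.1, 169.2]
wrist_force: [-1.2, -2.7, -1.4]
opening: 0.0255
grasp_force: 25.0
```

Request:
{"name": "apply_moves", "arguments": {
  "motion": [
    {"jaw": -0.6, "xyz": [0, 0, 0], "twist": 0}
  ]
}}

```text
time: 18.05
ee_pos: [0.5299, -0.1272, 0.1663]
tcp_rot: [-180.0, -0.0, 169.1]
wrist_force: [0.6, -2.2, -2.5]
opening: 0.0263
grasp_force: 24.9
```

```bash
python3 - <<'E'
from h import *
from workcell import sensors
def rel():
    o=sensors.get_obs(); v=o['ee_pos']-NE; print('rel nest u,l,h mm',np.round([v@U*1e3,v@L*1e3,v@N*1e3],1),o['wrist_force'],o['tcp_rot'][2])
rel(); snap('w19')
rel()
# flange/ear in view vs nest: wide ear outer end
p=cam('w19.npz')[0]; K,R,t=cam('w19.npz')[2:]
f=lambda x: cv2.projectPoints(np.array(x)[None],cv2.Rodrigues(R)[0],t,K,None)[0].ravel().round(1)
print(f(NE-.029*U+0*N),f(NE-.037*U))
cv2.imwrite('pics/m19.png',cv2.resize(cv2.imread('pics/w19.png')[150:350,150:390],None,fx=3,fy=3,interpolation=2))
E
```

```text
rel nest u,l,h mm [20.   0.2 51. ] [ 0.63044176 -2.21499655 -2.5491506 ] 169.14251790193205
rel nest u,l,h mm [20.4  0.2 51.2] [-0.35509725 -1.44931735 -1.00650846] 169.14366727286492
[260.3 177.2] [260.3 165.8]
```

View pics/m19.png

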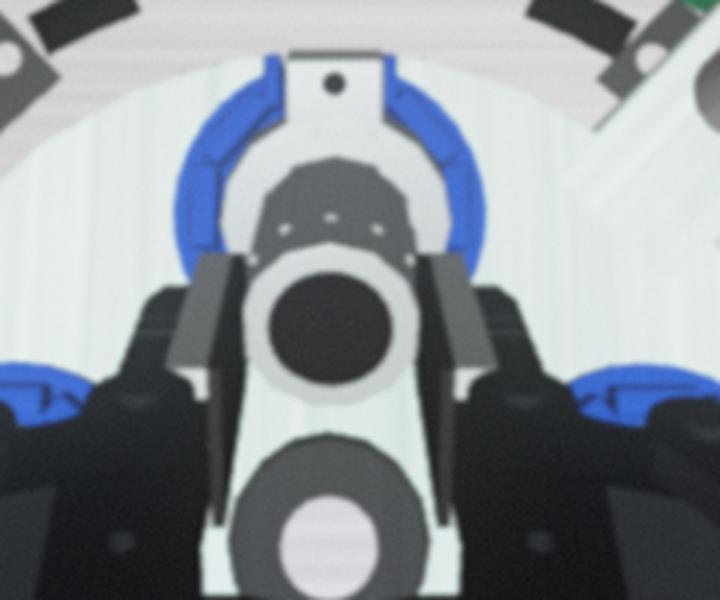

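Request:
{"name": "apply_moves", "arguments": {
  "motion": [
    {"jaw": -0.6, "xyz": [-1, 0, 2.4], "twist": 0},
    {"jaw": -0.6, "xyz": [-1.9, 0, 4.7], "twist": 0},
    {"jaw": -0.6, "xyz": [-0.5, 0, 6.2], "twist": 0},
    {"jaw": -0.6, "xyz": [1, 0, 7.7], "twist": 0},
    {"jaw": -0.6, "xyz": [1, 0, 7.7], "twist": 0}
  ]
}}

```text
time: 18.73
ee_pos: [0.5288, -0.1269, 0.1596]
tcp_rot: [-180.0, 0.0, 169.1]
wrist_force: [-5.7, -1.0, 7.4]
opening: 0.0261
grasp_force: 25.7
```

```bash
cat >>h.py <<'E'
def rel():
    from workcell import sensors
    o=sensors.get_obs(); v=o['ee_pos']-NE; F=o['wrist_force']; print('rel nest u,l,h mm',np.round([v@U*1e3,v@L*1e3,v@N*1e3],1),'F u l n',np.round([F@U,F@L,F@N],1),o['time'],o['opening'])
def axis(f):  # body top ring and pose by depth: housing tilt from ear plane
    p,d,X=cloud(f+'.npz'); v=X-NE; u,l,h=v@U,v@L,v@N
    k=(abs(l)<.008)&(u>-.036)&(u<-.018)&(h<.05)&(h>.0); c=np.polyfit(u[k],h[k],1); print('wide ear: h at u=-.032..',(h[k&(u<-.026)].mean()*1e3).round(1),'slope deg',np.degrees(np.arctan(c[0])).round(1),k.sum(),'l',)
E
python3 - <<'E'
from h import *
axis('w19'); snap('w20'); rel(); axis('w20')
E
```

```text
wide ear: h at u=-.032.. nan slope deg 28.9 294 l
rel nest u,l,h mm [15.8  0.2 45.7] F u l n [-0.9 -2.2  8.1] 18.775 0.026104988099411322
wide ear: h at u=-.032.. 28.5 slope deg -1.8 389 lh.py:44: RuntimeWarning: Mean of empty slice.
  k=(abs(l)<.008)&(u>-.036)&(u<-.018)&(h<.05)&(h>.0); c=np.polyfit(u[k],h[k],1); print('wide ear: h at u=-.032..',(h[k&(u<-.026)].mean()*1e3).round(1),'slope deg',np.degrees(np.arctan(c[0])).round(1),k.sum(),'l',)
  ret = ret.dtype.type(ret / rcount)
```

Request:
{"name": "apply_moves", "arguments": {
  "motion": [
    {"jaw": -0.6, "xyz": [1.3, 0, 1.6], "twist": 0},
    {"jaw": -0.6, "xyz": [2.5, 0, 3.2], "twist": 0},
    {"jaw": -0.6, "xyz": [2.5, 0, 3.2], "twist": 0}
  ]
}}

```text
time: 19.15
ee_pos: [0.5265, -0.1262, 0.1564]
tcp_rot: [180.0, 0.0, 169.2]
wrist_force: [-5.3, 1.0, 6.7]
opening: 0.0261
grasp_force: 26.5
```

```bash
python3 - <<'E'
from h import *
snap('w21'); rel()
for f in('w19','w20','w21'):
    p,d,X=cloud(f+'.npz'); v=X-NE; u,l,h=v@U*1e3,v@L*1e3,v@N*1e3
    # profile along centre line
    print(f,[(a,round(float(np.median(h[(abs(l)<4)&(abs(u-a)<1.5)])),1)) for a in range(-46,-8,4)])
E
```

```text
rel nest u,l,h mm [12.1  0.5 44.2] F u l n [-1.8 -0.9  7.2] 19.2 0.026307490185223176
w19 [(-46, -18.3), (-42, -18.0), (-38, nan), (-34, nan), (-30, nan), (-26, 37.2), (-22, 42.1), (-18, 41.2), (-14, 38.7), (-10, 36.2)]
w20 [(-46, -18.2), (-42, -18.5), (-38, -4.4), (-34, nan), (-30, nan), (-26, 29.7), (-22, 32.4), (-18, 30.8), (-14, 28.9), (-10, 27.0)]
w21 [(-46, -18.4), (-42, -17.9), (-38, -4.4), (-34, nan), (-30, 22.9), (-26, 28.7), (-22, 27.5), (-18, 26.1), (-14, 24.3), (-10, 23.0)]
  return _methods._mean(a, axis=axis, dtype=dtype,
  ret = ret.dtype.type(ret / rcount)
```

Request:
{"name": "apply_moves", "arguments": {
  "motion": [
    {"jaw": -0.6, "xyz": [1.2, 0, 1.7], "twist": 0},
    {"jaw": -0.6, "xyz": [2.3, 0, 3.4], "twist": 0},
    {"jaw": -0.6, "xyz": [3.4, 0, 5.1], "twist": 0},
    {"jaw": -0.6, "xyz": [4.4, 0, 6.8], "twist": 0},
    {"jaw": -0.6, "xyz": [4.4, 0, 6.8], "twist": 0}
  ]
}}

```text
time: 19.82
ee_pos: [0.5223, -0.1253, 0.1484]
tcp_rot: [180.0, -0.0, 169.2]
wrist_force: [-3.8, 1.7, 3.4]
opening: 0.0261
grasp_force: 28.2
```

```bash
python3 -W ignore - <<'E'
from h import *
snap('w22'); rel()
for f in('w22',):
    p,d,X=cloud(f+'.npz'); v=X-NE; u,l,h=v@U*1e3,v@L*1e3,v@N*1e3
    print(f,[(a,round(float(np.median(h[(abs(l)<4)&(abs(u-a)<1.5)])),1)) for a in range(-46,-8,4)])
E
```

```text
rel nest u,l,h mm [ 4.3  0.5 39.4] F u l n [-1.8  0.6  5.3] 19.875 0.026028624423006387
w22 [(-46, -18.4), (-42, -18.1), (-38, -4.6), (-34, nan), (-30, 18.3), (-26, 18.0), (-22, 17.2), (-18, 16.3), (-14, 15.7), (-10, 26.8)]
```

Request:
{"name": "apply_moves", "arguments": {
  "motion": [
    {"jaw": -0.6, "xyz": [0.6, 0, 1.9], "twist": 0},
    {"jaw": -0.6, "xyz": [1.1, 0, 3.6], "twist": 0},
    {"jaw": -0.6, "xyz": [1.5, 0, 5.3], "twist": 0},
    {"jaw": -0.6, "xyz": [1.8, 0, 6.9], "twist": 0},
    {"jaw": -0.6, "xyz": [1.8, 0, 6.9], "twist": 0}
  ]
}}

```text
time: 20.5
ee_pos: [0.5207, -0.1252, 0.1416]
tcp_rot: [-180.0, 0.0, 169.2]
wrist_force: [-3.0, 1.2, 2.6]
opening: 0.0262
grasp_force: 29.9
```

```bash
python3 -W ignore - <<'E'
from h import *
snap('w23'); rel()
for f in('w23',):
    p,d,X=cloud(f+'.npz'); v=X-NE; u,l,h=v@U*1e3,v@L*1e3,v@N*1e3
    for L0 in(-6,0,6): print(f,[(a,round(float(np.median(h[(abs(l-L0)<3)&(abs(u-a)<1.5)])),1)) for a in range(-46,-8,4)])
E
```

```text
rel nest u,l,h mm [-0.5  0.3 34.2] F u l n [-1.3 -0.4  3.4] 20.55 0.026283418375109214
w23 [(-46, -18.4), (-42, -18.3), (-38, -4.5), (-34, 9.1), (-30, 9.7), (-26, 9.7), (-22, 9.4), (-18, 9.4), (-14, nan), (-10, 49.0)]
w23 [(-46, -18.3), (-42, -18.4), (-38, -4.4), (-34, 9.2), (-30, 10.2), (-26, 10.1), (-22, 9.6), (-18, 10.0), (-14, 48.4), (-10, 49.2)]
w23 [(-46, -18.5), (-42, -18.6), (-38, -4.7), (-34, 9.3), (-30, 9.9), (-26, 9.9), (-22, 9.7), (-18, 9.6), (-14, nan), (-10, 49.3)]
```

Request:
{"name": "apply_moves", "arguments": {
  "motion": [
    {"jaw": -0.6, "xyz": [-0.4, 0, 0.9], "twist": 0},
    {"jaw": -0.6, "xyz": [-0.8, 0, 1.8], "twist": 0},
    {"jaw": -0.6, "xyz": [-0.8, 0, 1.8], "twist": 0}
  ]
}}

```text
time: 20.92
ee_pos: [0.5213, -0.1252, 0.1401]
tcp_rot: [180.0, -0.0, 169.2]
wrist_force: [-4.4, 0.9, 5.5]
opening: 0.0259
grasp_force: 30.7
```

```bash
cat >>h.py <<'E'
def prof(f):
    p,d,X=cloud(f+'.npz'); v=X-NE; u,l,h=v@U*1e3,v@L*1e3,v@N*1e3
    for L0 in(-30,-6,0,6,30): print(L0,[(a,round(float(np.median(h[(abs(l-L0)<2.5)&(abs(u-a)<1.5)])),1)) for a in range(-38,-8,4)])
E
python3 -W ignore - <<'E'
from h import *
snap('w24'); rel(); prof('w24')
E
```

```text
rel nest u,l,h mm [-0.8  0.4 32.7] F u l n [-1.9  0.9  6.3] 20.975 0.025997772897925802
-30 [(-38, -18.3), (-34, -4.4), (-30, -4.4), (-26, -4.3), (-22, -4.4), (-18, -1.0), (-14, -0.2), (-10, 0.2)]
-6 [(-38, -4.4), (-34, 7.9), (-30, 8.7), (-26, 8.4), (-22, 8.6), (-18, 8.9), (-14, 47.8), (-10, 48.1)]
0 [(-38, -4.3), (-34, 8.1), (-30, 8.7), (-26, 8.7), (-22, 8.5), (-18, nan), (-14, 48.1), (-10, 48.4)]
6 [(-38, -4.5), (-34, 8.4), (-30, 8.9), (-26, 8.6), (-22, 8.6), (-18, 8.0), (-14, 48.3), (-10, 48.2)]
30 [(-38, -18.3), (-34, -4.6), (-30, -4.3), (-26, -4.4), (-22, -4.5), (-18, -4.3), (-14, -1.0), (-10, -0.7)]
```

Request:
{"name": "apply_moves", "arguments": {
  "motion": [
    {"jaw": -0.6, "xyz": [-0.6, 0, 1.0], "twist": 0},
    {"jaw": -0.6, "xyz": [-0.6, 0, 1.0], "twist": 0}
  ]
}}

```text
time: 21.22
ee_pos: [0.5219, -0.1249, 0.1393]
tcp_rot: [179.9, -0.0, 169.2]
wrist_force: [-5.0, 3.8, 5.4]
opening: 0.0265
grasp_force: 31.4
```

```bash
python3 -W ignore - <<'E'
from h import *
snap('w25'); rel(); prof('w25')
E
```

```text
rel nest u,l,h mm [-0.8  0.9 31.7] F u l n [-1.4  2.9  8.4] 21.275 0.025902032673877036
-30 [(-38, -18.1), (-34, -4.5), (-30, -4.2), (-26, -4.3), (-22, -4.5), (-18, -0.7), (-14, -0.1), (-10, -0.1)]
-6 [(-38, -4.5), (-34, 7.4), (-30, 7.8), (-26, 7.6), (-22, 7.5), (-18, nan), (-14, 47.4), (-10, 47.7)]
0 [(-38, -4.6), (-34, 7.3), (-30, 7.9), (-26, 7.5), (-22, 7.7), (-18, nan), (-14, 47.5), (-10, 48.1)]
6 [(-38, -4.7), (-34, 7.6), (-30, 7.9), (-26, 8.1), (-22, 7.9), (-18, nan), (-14, 47.6), (-10, 47.7)]
30 [(-38, -18.4), (-34, -4.8), (-30, -4.4), (-26, -4.6), (-22, -4.6), (-18, -4.1), (-14, -0.9), (-10, -0.7)]
```

Request:
{"name": "apply_moves", "arguments": {
  "motion": [
    {"jaw": -0.38, "xyz": [0, 0, -0.5], "twist": 0},
    {"jaw": -0.2, "xyz": [0, 0, -0.5], "twist": 0},
    {"jaw": 0.05, "xyz": [0, 0, -0.5], "twist": 0},
    {"jaw": 0.1, "xyz": [0, 0, -0.5], "twist": 0}
  ]
}}

```text
time: 21.78
ee_pos: [0.5222, -0.1255, 0.1393]
tcp_rot: [-180.0, 0.0, 169.1]
wrist_force: [0.2, -0.3, -0.8]
opening: 0.0472
grasp_force: 0.0
```

Request:
{"name": "apply_moves", "arguments": {
  "motion": [
    {"jaw": 0.1, "xyz": [1, 0, -15], "twist": 0},
    {"jaw": 0.1, "xyz": [8, 0, -45], "twist": 0},
    {"jaw": 0.1, "xyz": [20, 0, -80], "twist": 0},
    {"jaw": 0.1, "xyz": [45, 0, -110], "twist": 0},
    {"jaw": 0.1, "xyz": [45, 0, -110], "twist": 0}
  ]
}}

```text
time: 22.4
ee_pos: [0.4779, -0.1171, 0.2534]
tcp_rot: [-180.0, 0.3, 169.1]
wrist_force: [0.2, -0.5, -0.0]
opening: 0.0468
grasp_force: 0.0
```

```bash
python3 -W ignore - <<'E'
from h import *
snap('w26'); rel(); prof('w26'); knob('w26')
cv2.imwrite('pics/m26.png',cv2.resize(cv2.imread('pics/w26.png')[150:340,130:400],None,fx=2.9,fy=2.9,interpolation=2))
E
```

```text
rel nest u,l,h mm [1.69e+01 1.00e-01 1.51e+02] F u l n [ 0.2  0.2 -0.4] 22.45 0.04631055035141795
-30 [(-38, -17.9), (-34, -4.4), (-30, -4.5), (-26, -4.2), (-22, -4.7), (-18, -0.7), (-14, -0.2), (-10, 0.2)]
-6 [(-38, nan), (-34, 7.3), (-30, 7.9), (-26, 7.2), (-22, 8.3), (-18, nan), (-14, 47.3), (-10, 47.8)]
0 [(-38, -4.8), (-34, 7.3), (-30, 7.7), (-26, 7.5), (-22, nan), (-18, 48.0), (-14, 47.6), (-10, 48.2)]
6 [(-38, -4.7), (-34, 7.4), (-30, 7.8), (-26, 7.6), (-22, 7.7), (-18, nan), (-14, 47.5), (-10, 47.9)]
30 [(-38, -18.4), (-34, -4.8), (-30, -4.7), (-26, -4.4), (-22, -4.6), (-18, -4.1), (-14, -1.7), (-10, -0.1)]
knob h pct [0.0583 0.0619 0.0627] ang 43.44 r 0.1264 [ 0.5117 -0.0327  0.1373]
```

View pics/m26.png

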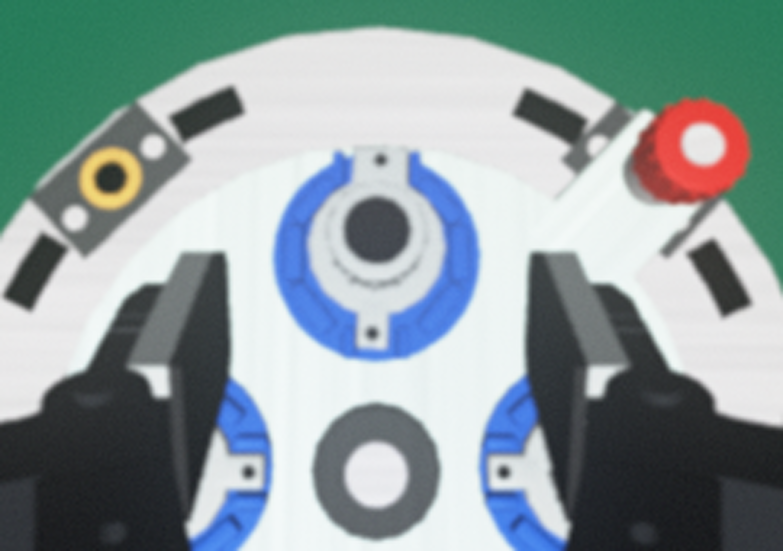

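The housing is seated flat in the front nest at (378,240), with its wide ear in the wide outward slot at (380,158). The knob is at home height in its bush and nothing is touching the robot, so I'm handing in.

```bash
python3 -c "
from workcell import bot; print(bot.job_done())"
```

```text
the job is handed in; nothing more can be done
None
```

The job is handed in at about 22 s on the robot clock: the head is one station clockwise with the plunger home in its bush, and the housing is seated in the front nest with its wide ear in the wide slot and released. The hand-in call gave no verdict.

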